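# Put the gift-tag printer back to work after a roll change

## Task

A new roll is in the label printer. Push its cover down until it is fully shut, and with a light fingertip, not gripping it, roll the knurled print-darkness wheel on its top away from the printer's front, click by click, until the white bar on its rim clicks in line with the two index lines beside it. When both are done, press the feed key fully down and let it come up again; leave the things round the printer where they are.

Things in the scene. Friction and masses are not known exactly. Their poses are not given: they have to be found in the camera images.
- printer: white desktop label printer, 190 mm deep x 160 wide, fixed. Origin: centre of its underside, on the table. x points from its front (label slot, tear bar, towards the robot) to its back, y to its left, z up. The front 62 mm of its top is a level fascia, z = 104 mm, with wheel (right) and feed key (left); behind it is the cover, hinged along y at x = 88, z = 88 mm
- cover (a joint): angle of the cover, rad: 0 fully shut, up to 1.05 open; the edge nearest the robot rises. A stiff hinge: it stays where it is left; about 2 N at its front edge push it shut. Shut, its top is level at z = 106 mm, from x = -31 to 93 mm in the printer's frame
- cover_pad (a point): middle of the ribbed push pad on the cover's outer face, turning with the cover: 97 mm from the hinge axis along the cover (22 mm behind its front edge) and 18 mm from the hinge axis square to it. Its z axis is the outward normal of that face
- wheel (a joint): angle of the thumbwheel, rad: 0 when the white bar is on top, in line with the index lines (the wanted setting); negative when the bar stands nearer the front. Five clicks at -0.698, -0.349, 0, 0.349, 0.698; a sprung ball pulls it into the nearest one when let go. Grows as the top of the rim is dragged along the printer's +x
- wheel_crest (a point): top of the black knurled thumbwheel, fixed to the printer (x = -64, y = -38, z = 114 mm in its frame). The wheel, radius 30 mm, 18 mm wide, turns on a level axle along y, 30 mm below this point; it stands 10 mm out of the fascia and does not sink. Rubber rim (friction about 1); about 2 N along the rim roll it out of a click; one click is 10.5 mm of rim
- feed_key (a joint): travel of the feed key, m: 0 up, 0.004 fully down. Springs back when let go; takes 1.5 N to start and 5 N fully down
- feed_key_top (a point): middle of the top of the feed key, a grey 22 x 34 mm key with a small raised bar, at x = -64, y = 40 mm in the printer's frame, z = 109 mm when up
- stamp_a: wooden hand stamp standing upright, 37 x 46 x 72 mm, loose, beside the printer on its right; origin at its underside. Not to be disturbed
- egg_cup: turned wooden egg cup, 50 mm across, 53 mm high, loose, beside the printer on its right; origin at its underside. Not to be disturbed
- oil_vial_a: small glass vial with a wooden cap, 32 mm across, 80 mm high, loose, beside the printer on its left; origin at its underside. Not to be disturbed
- wheel_rim: the wheel's rim, turning with it; origin on the axle in the middle of the wheel's width. A light touch (5 to 10 N) on its top rolls it; it must not be gripped or pressed with over 40 N

How it is judged (in metres and radians):
On the way, in this order (a step that is already met when the one before it is completed fails the run):
1. the cover is fully shut and the wheel stands in its middle click, bar in line with the index lines (value of joint cover below 0.04 rad and value of joint wheel between -0.1 and 0.1 rad), for 0.2 s.
2. the feed key is pressed fully down (value of joint feed_key above 0.0033 m), for 0.05 s.
At the end, for the whole second after the job is handed in: The cover is shut (within 0.04 rad), the wheel rests in its middle click (within 0.1 rad), the feed key has been pressed at least 3.3 mm down after that and is up again (within 1 mm), and stamp, egg cup and vial stand within 15 mm of where they were (all of step 1 and velocity of joint wheel between -0.1 and 0.1 rad/s and value of joint feed_key below 0.001 m and distance of each of stamp_a, egg_cup, oil_vial_a from where it was at the start of the episode below 0.015 m); the robot touches nothing.
It fails at once if the feed key was pressed before the cover was shut and the wheel set (value of joint feed_key above 0.002 m and (value of joint cover above 0.06 rad or value of joint wheel below -0.15 rad or value of joint wheel above 0.15 rad)).
It fails at once if the stamp, the egg cup or the vial was shifted, lifted or knocked over (distance of any of stamp_a, egg_cup, oil_vial_a from where it was at the start of the episode above 0.015 m or angle between any of stamp_a, egg_cup, oil_vial_a's own z axis and vertical above 0.5 rad).
It fails at once if the wheel was gripped or pressed hard instead of rolled with a light touch (contact force between the fingers and wheel_rim above 40 N).
It also fails if it takes over 48 s, if anything falls off the work surface, if the arm or the gripper's body presses on something with over 40 N, if the wrist force passes 120 N, or if a joint passes its speed limit or range.

## Robot

A 7-joint arm with a two-finger parallel gripper is mounted at the origin on a cart in front of the work surface, level with it; the furniture and walls round the work are solid. World frame = base frame: x ahead of the robot, y to its left, z up, the work surface at z = 0. Lengths are in m, angles in degrees, forces in N, time in s.
With the tool pointing down it reaches from about 0.425 to 0.875 m from the base axis. Payload 4.7 kg.
Tool frame: the origin (TCP) lies between the finger pads; the fingertips stand 22 mm ahead of it and the grasp point (between the pads) lies 3 mm ahead of it; z points along the fingers, y is the line along which they close (so a half turn about z gives the same grasp; the last joint's range is limited). The gripper opens to 85 mm and grips with 20 to 120 N. Pads are 22 mm wide; open, the fingers measure 114 mm over their backs; the gripper's body (76 mm by 85 mm) begins 54 mm behind the grasp point. The pads swing forward as they close: fully open they stand 13 mm farther back than shut.
Start: joints at [75.98, 18.392, -4.016, 83.108, 1.295, 78.541, -3.26], TCP at [0.166, -0.628, 0.218] pointing down, gripper open.
Joint ranges: [-163.93, 163.93], [-17.29, 119.83], [-79.2, 71.16], [3.27, 140.29], [-89.18, 269.18], [5.43, 117.66], [-154.24, 154.24]. Speed limits (degrees/s): [147.25, 147.25, 180, 180, 180, 180, 180].

## Interface

Orientations are given as a 3x3 rotation matrix whose columns are the frame's x, y, z axes.
In Python, from cell import robot, optics gives the robot as it stands. Calls block until the motion is done:
- robot.move_to(position, orientation): joint-space move of the TCP to a pose.
- robot.move_straight(position, feed=0.15, orientation=None): straight line of the TCP; orientation=None keeps the orientation; feed is the mean speed in m/s.
- robot.goto_joints(angles): joint-space move.
- robot.open_jaws() and robot.close(force=None): open the fingers fully, or close them until they stop; force is the grip in N (None keeps the last).
- robot.pause(seconds).
- robot.solve_ik(position, orientation): joint angles nearest the present ones, or None.
- optics.capture(name): name is "scene" or "top" or "wrist"; returns a dict with "frame" (480x640x3 uint8, red, green, blue), "camera_matrix" (3x3 intrinsics, pixels), "R" (3x3) and "t" (3): a world point X has camera coordinates R X + t. Camera axes: x right, y down, z forward; pixel columns grow to the right and rows downward; lengths in m; the calibration is good to about 2 mm. A picture is of the moment at which its call begins. There is no depth.
A pose or a line that the arm cannot do raises robot.MotionError and nothing moves.
- robot.job_done(): hands the job in; it is judged then, once.
Trained networks look in the newest picture that a camera, given by its name, has taken for a name from the list of things; names that differ only in an ending like _2 or _b are one class to them, and where a whole thing is asked for, a point or a joint stands for the part that bears it (a point fixed in the world has none). Each returns a list of dicts, best first, with "confidence" (0 to 1); they miss things now and then, are a little off and sometimes report something else, mostly with a low value. They report only what shows in the picture. A call takes as long as a camera call.
- optics.find_in(label, camera): "extent" ([left, top, width, height] in pixels, round what is visible of it).
- optics.place_of(label, camera): "position" ([column, row] in pixels: a listed point, or the origin of a listed thing).
Readings, each from a call of its own:
- robot.get_clock(): time.
- robot.get_joint_positions(): joint angles.
- robot.get_qvel(): joint speeds.
- robot.get_effort(): joint torques, N m.
- robot.get_ee_pos(): TCP position.
- robot.get_tcp_rot(): TCP orientation.
- robot.get_force(): force on the tool from outside, world axes, zero at the start.
- robot.get_wrist_torque(): the same for the moment, N m.
- robot.get_opening(): finger opening in m.
- robot.get_gripper_force(): force on a finger pad.
Only numpy, scipy, OpenCV 4.12 (cv2) and the standard library are available. Lean on these libraries where they do the work, as an engineer would, in place of code of your own. Each camera call takes 0.05 s, during which the arm holds its last target. There are 200 camera calls.

## Working session

There is one attempt and no reset: what is moved stays moved. The work goes in short steps, each a Python script; the robot and the scene stay as the last script left them, time stands still between calls to the robot, and variables do not carry over. Pictures are saved under pics/ and viewed, at most 10 in all, crops included, and the job is handed in when it is done.

```bash
mkdir -p pics; ls
python3 - <<'E'
from cell import robot, optics
import cv2,numpy as np
for c in ("scene","top"):
    d=optics.capture(c); cv2.imwrite(f"pics/{c}0.png",d["frame"][:,:,::-1])
    print(c,d["camera_matrix"].tolist(),np.round(d["R"],4).tolist(),np.round(d["t"],4).tolist())
    for l in ("printer","cover_pad","wheel_crest","feed_key_top","stamp_a","egg_cup","oil_vial_a","wheel_rim"):
        print(l,[(np.round(q["position"],1).tolist(),round(q["confidence"],2)) for q in optics.place_of(l,c)][:3])
print(robot.get_clock(),robot.get_ee_pos(),robot.get_tcp_rot())
E
```

```text
pics
scene [[482.1551734228398, 0.0, 313.62490118138527], [0.0, 482.1551734228398, 237.71037378737836], [0.0, 0.0, 1.0]] [[0.5826, -0.8127, -0.0097], [-0.6259, -0.441, -0.6433], [0.5185, 0.3808, -0.7656]] [-0.3283, 0.3828, 0.647]
printer [([324.4, 264.3], 0.79)]
cover_pad [([329.8, 200.7], 0.82)]
wheel_crest [([336.3, 260.8], 0.95)]
feed_key_top [([289.5, 244.4], 0.69)]
stamp_a [([383.0, 313.6], 0.93)]
egg_cup [([407.9, 271.1], 0.78)]
oil_vial_a [([273.0, 237.3], 0.91), ([408.9, 272.3], 0.7)]
wheel_rim [([331.6, 263.8], 0.47), ([291.8, 244.4], 0.28)]
top [[496.36153247794005, 0.0, 316.090226999127], [0.0, 496.36153247794005, 240.10666710276772], [0.0, 0.0, 1.0]] [[-0.0167, -0.9998, 0.0046], [-0.9994, 0.0166, -0.029], [0.0289, -0.0051, -0.9996]] [0.005, 0.5342, 0.9484]
printer [([334.3, 228.7], 0.88)]
cover_pad [([330.8, 213.5], 0.59)]
wheel_crest [([363.8, 255.7], 0.8)]
feed_key_top [([319.0, 266.3], 0.76)]
stamp_a [([407.1, 238.2], 0.78)]
egg_cup []
oil_vial_a [([266.4, 233.0], 0.68)]
wheel_rim [([264.4, 232.7], 0.39)]
0.9 [ 0.16634486 -0.62838306  0.21768803] [[ 9.66686337e-01  2.55963916e-01  1.40356443e-05]
 [ 2.55963916e-01 -9.66686325e-01 -1.48928549e-04]
 [-2.45522694e-05  1.47559812e-04 -9.99999989e-01]]
```

View scene.

```bash
cat > fit.py <<'E'
import numpy as np
from scipy.optimize import least_squares
C={"scene":(np.array([[482.155,0,313.625],[0,482.155,237.71],[0,0,1]]),np.array([[0.5826,-0.8127,-0.0097],[-0.6259,-0.441,-0.6433],[0.5185,0.3808,-0.7656]]),np.array([-0.3283,0.3828,0.647])),
"top":(np.array([[496.3615,0,316.09],[0,496.3615,240.107],[0,0,1]]),np.array([[-0.0167,-0.9998,0.0046],[-0.9994,0.0166,-0.029],[0.0289,-0.0051,-0.9996]]),np.array([0.005,0.5342,0.9484]))}
def proj(c,X):
    K,R,t=C[c]; p=K@(R@X+t); return p[:2]/p[2]
def T(p,L):
    c,s=np.cos(p[2]),np.sin(p[2]); return np.array([p[0]+c*L[0]-s*L[1],p[1]+s*L[0]+c*L[1],L[2]])
def pad(a): # hinge x=.088,z=.088
    return np.array([.088-.097*np.cos(a)-.018*np.sin(a)*-1*0-0,0,.088+.097*np.sin(a)+.018*np.cos(a)])+np.array([.018*np.sin(a),0,0])
E
python3 - <<'E'
from fit import *
P={"o":[0,0,0],"w":[-.064,-.038,.114],"k":[-.064,.04,.109]}
ob=[("o","scene",324.4,264.3),("o","top",334.3,228.7),("w","scene",336.3,260.8),("w","top",363.8,255.7),("k","scene",289.5,244.4),("k","top",319,266.3)]
po=[("scene",329.8,200.7),("top",330.8,213.5)]
def f(p):
    r=[proj(c,T(p,P[n]))-[u,v] for n,c,u,v in ob]+[proj(c,T(p,pad(p[3])))-[u,v] for c,u,v in po]
    return np.concatenate(r)
s=least_squares(f,[.55,0,0,.5],loss="soft_l1"); print(s.x,np.round(f(s.x),1))
def tri(a,b):
    return least_squares(lambda X:np.r_[proj("scene",X)-a,proj("top",X)-b],[.55,0,.05]).x
for n,c,u,v in (("stamp","scene",383,313.6),("stamp","top",407.1,238.2),("egg","scene",407.9,271.1),("vial","scene",273,237.3),("vial","top",266.4,233)):
    print(n,least_squares(lambda X:proj(c,np.r_[X,0])-[u,v],[.55,0]).x)
E
```

```text
[ 0.5564381  -0.03312269  0.22583558  0.576121  ] [ 1.1 -0.9 -3.4 -0.1 -3.1 -3.4 -0.   0.3  0.5  0.9  0.5  0.6  0.2 -0.3
  1.   0.3]
stamp [ 0.52385171 -0.17899825]
stamp [ 0.53522533 -0.18087289]
egg [ 0.63102938 -0.17036874]
vial [0.54943962 0.09008467]
vial [0.54986263 0.09232234]
```

View pics/scene0.png

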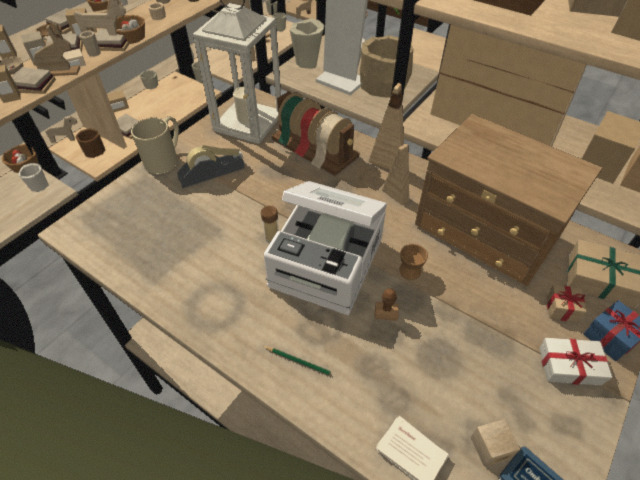

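View pics/top0.png

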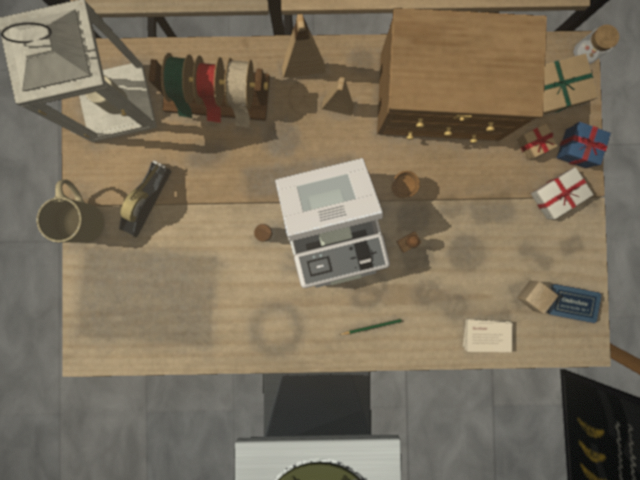

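The two views agree: the printer is yawed about 13°, the cover is open about 0.58 rad (pad at scene (330,200), top (331,213)), the key is on the left and the wheel on the right. In the scene view the white bar on the wheel looks to be on its front side, so I'll check that from the wrist camera.

Run:
```python
from cell import robot, optics
from fit import *
import cv2
p=[.5564,-.0331,.2258]; c,s=np.cos(p[2]),np.sin(p[2])
Rt=np.array([[c,s,0],[s,-c,0],[0,0,-1.]])
robot.move_to(T(p,[-.064,-.0,.30]),Rt)
print(robot.get_clock(),robot.get_ee_pos(),robot.get_force())
robot.close(20)
print(robot.get_clock(),robot.get_opening())
d=optics.capture("wrist"); cv2.imwrite("pics/w1.png",d["frame"][:,:,::-1])
print(np.array(d["camera_matrix"]).tolist(),np.array(d["R"]).tolist(),np.array(d["t"]).tolist())
C["wrist"]=(np.array(d["camera_matrix"]),np.array(d["R"]),np.array(d["t"]))
for l,L in (("wheel_crest",[-.064,-.038,.114]),("feed_key_top",[-.064,.04,.109]),("cover_pad",pad(.576)),("wheel_rim",[-.064,-.038,.084])):
    print(l,[(np.round(q["position"],1).tolist(),round(q["confidence"],2)) for q in optics.place_of(l,"wrist")][:2],proj("wrist",T(p,L)))
print(robot.get_clock())
```

```text
3.2917 [ 0.49400522 -0.0487069   0.29984018] [ 0.78253216 -0.9396883  -0.15103121]
4.0583 0.00015149437758528816
[[430.0207770876982, 0.0, 321.25661757174146], [0.0, 430.0207770876982, 247.91158761400035], [0.0, 0.0, 1.0]] [[0.22387303569944553, -0.9746183161686476, -4.093052350902386e-05], [-0.9328647468813247, -0.21429426361079482, 0.28955367828703593], [-0.2822130895489434, -0.06478507831360632, -0.9571617761460925]] [-0.15688017514210412, 0.3885320676432257, 0.5943882661481005]
wheel_crest [] [368.01337118 211.9823467 ]
feed_key_top [([273.9, 212.0], 0.55)] [272.55300706 210.70880813]
cover_pad [([321.4, 103.4], 0.8)] [321.1602867 106.2942041]
wheel_rim [([364.8, 205.9], 0.95)] [364.45947281 204.82278215]
4.3083
```

View pics/w1.png

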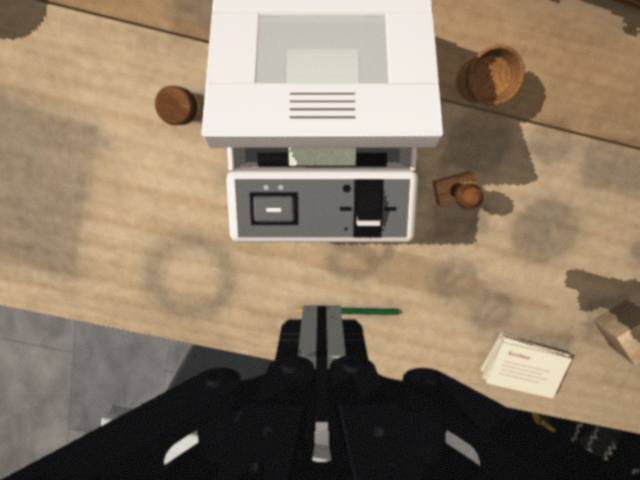

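The wrist view confirms the pose fit. The white bar is at (368,222), about 13 px (≈10.5 mm) in front of the index lines on row 209, so the wheel stands at −0.349 and needs one click. I'll shut the cover first.

Run:
```python
from cell import robot, optics
from fit import *
import cv2
p=[.5564,-.0331,.2258]; c,s=np.cos(p[2]),np.sin(p[2])
Rt=np.array([[c,s,0],[s,-c,0],[0,0,-1.]])
robot.move_straight(T(p,pad(.576)+[0,0,.022+.025]),feed=.2)
print(robot.get_clock(),robot.get_force())
for a in (.4,.2,.07,0):
    robot.move_straight(T(p,pad(a)+[0,0,.022]),feed=.08); print(a,robot.get_clock(),np.round(robot.get_force(),1),robot.get_ee_pos()[2])
x=pad(0)
for dz in (.001,.002,.003,.004,.005):
    robot.move_straight(T(p,x+[0,0,.022-dz]),feed=.03); f=robot.get_force(); print(dz,np.round(f,1),robot.get_ee_pos()[2])
    if f[2]>15: break
robot.move_straight(T(p,[-.03,0,.20]),feed=.2)
robot.move_straight(T(p,[-.075,-.02,.25]),feed=.2)
print(robot.get_clock(),robot.get_force())
d=optics.capture("wrist"); cv2.imwrite("pics/w2.png",d["frame"][:,:,::-1])
C["wrist"]=(np.array(d["camera_matrix"]),np.array(d["R"]),np.array(d["t"]))
for l,L in (("wheel_crest",[-.064,-.038,.114]),("feed_key_top",[-.064,.04,.109]),("cover_pad",pad(0))):
    print(l,[(np.round(q["position"],1).tolist(),round(q["confidence"],2)) for q in optics.place_of(l,"wrist")][:2],proj("wrist",T(p,L)))
```

```text
5.0917 [ 0.23821649 -0.16490465 -0.24986994]
0.4 5.7417 [ 1.3 -0.2  0.7] 0.16433813692204424
0.2 6.1417 [0.4 0.2 1. ] 0.1466405640355878
0.07 6.45 [0.2 0.3 0.2] 0.13403641363817448
0 6.7 [-0.2 -0.4  0.3] 0.127523872396987
0.001 [-0.  -0.5 -0. ] 0.12705264507654762
0.002 [-0.6 -0.1 -0.2] 0.12604783029254624
0.003 [-0.8 -1.1 -0.1] 0.12495223636179045
0.004 [-0.6  1.2 -0.8] 0.12387958494264445
0.005 [ 0.1  0.6 -0.7] 0.12290458375520522
9.0 [-0.15334801 -0.22245938  0.13917993]
wheel_crest [([344.9, 209.7], 0.61)] [347.75072538 211.60412119]
feed_key_top [([237.1, 209.2], 0.91), ([443.5, 180.3], 0.67)] [236.07237292 210.15370233]
cover_pad [([289.9, 114.1], 0.92)] [291.80059511 128.62338928]
```

View pics/w2.png

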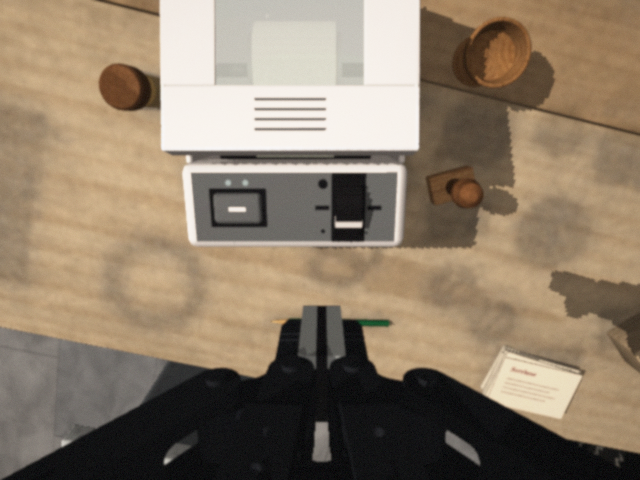

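Run:
```python
from cell import robot, optics
from fit import *
p=[.5564,-.0331,.2258]
d=optics.capture("wrist")
C["wrist"]=(np.array(d["camera_matrix"]),np.array(d["R"]),np.array(d["t"]))
for a in (0,.05,.1,.15,.2,.25,.3,.4): print(a,proj("wrist",T(p,pad(a))))
for cam in("scene","top"):
    if cam!="wrist": optics.capture(cam)
    print(cam,optics.place_of("cover_pad",cam)[:1],[np.round(proj(cam,T(p,pad(a))),1).tolist() for a in (0,.1,.2,.3)])
print(optics.place_of("cover_pad","wrist")[:1], robot.get_ee_pos(),robot.get_clock())
```

```text
0 [293.42264996 128.68291971]
0.05 [292.92665841 127.2637959 ]
0.1 [292.41235867 125.40762179]
0.15 [291.8800304  123.09535869]
0.2 [291.33006736 120.30791458]
0.25 [290.7629928  117.02634364]
0.3 [290.17947563 113.23208146]
0.4 [288.96661945 104.03481669]
scene [{'position': [326.4, 220.7], 'confidence': 0.57}] [[324.1, 230.4], [324.7, 225.8], [325.4, 220.9], [326.4, 215.7]]
top [{'position': [333.7, 224.5], 'confidence': 0.77}] [[334.3, 230.4], [334.2, 228.9], [334.0, 226.7], [333.6, 224.0]]
[{'position': [288.1, 114.4], 'confidence': 0.88}] [ 0.48782103 -0.06915791  0.2497766 ] 9.5
```

The pad rows give a cover angle of about 0.25, so the finger lost contact partway. I'll push again in fine steps and look midway.

Run:
```python
from cell import robot, optics
from fit import *
import cv2
p=[.5564,-.0331,.2258]
d=optics.capture("wrist")
C["wrist"]=(np.array(d["camera_matrix"]),np.array(d["R"]),np.array(d["t"]))
e=robot.get_ee_pos(); print("tip proj",proj("wrist",e-[0,0,.022]),proj("wrist",e))
robot.move_straight(T(p,pad(.25)+[.004,0,.022+.02]),feed=.2)
for a in (.25,.2,.15,.1):
    robot.move_straight(T(p,pad(a)+[.004,0,.022]),feed=.06); print(a,robot.get_clock(),np.round(robot.get_force(),1),robot.get_ee_pos())
d=optics.capture("scene"); f=d["frame"][130:320,220:430]
cv2.imwrite("pics/s2.png",cv2.resize(f[:,:,::-1],None,fx=3,fy=3,interpolation=cv2.INTER_CUBIC))
```

```text
tip proj [321.24348643 289.10312031] [321.21460326 310.22945394]
0.25 10.7417 [ 0.7 -0.6 -0.4] [ 0.55851296 -0.03278399  0.15123103]
0.2 10.9917 [-0.9  0.6  0.5] [ 0.55663741 -0.03308086  0.14672103]
0.15 11.2417 [ 0.1 -0.1  0.6] [ 0.55483941 -0.03344984  0.14192356]
0.1 11.4917 [ 0.2 -0.5  0.3] [ 0.55339971 -0.03374807  0.13720562]
```

View pics/s2.png

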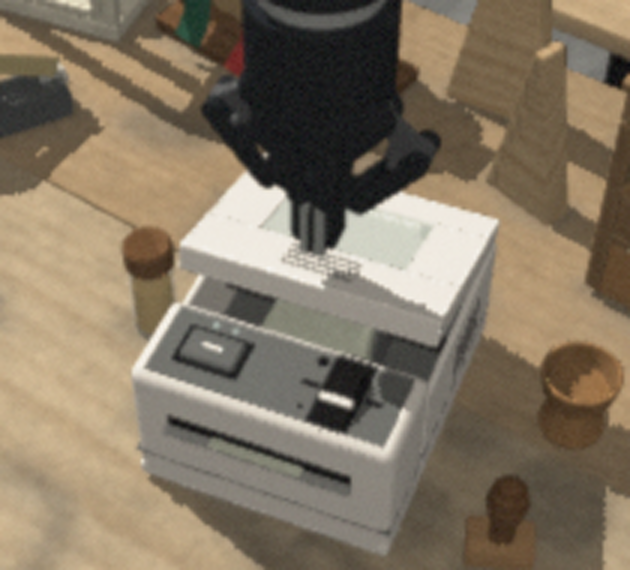

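The fingertip is over the pad, at about crop (315,245), with the cover at about 0.25. It seems the fingertips reach less far than the nominal 22 mm, so I'll keep pushing down under force control.

Run:
```python
from cell import robot, optics
from fit import *
import cv2
p=[.5564,-.0331,.2258]
z=.137
while z>.085:
    z-=.003
    robot.move_straight(T(p,[-.007,0,z]),feed=.06); f=robot.get_force(); print(round(z,3),np.round(f,1),round(robot.get_ee_pos()[2],4))
    if f[2]>10: break
print(robot.get_clock())
d=optics.capture("scene"); f=d["frame"][130:320,220:430]
print(optics.place_of("cover_pad","scene")[:1])
cv2.imwrite("pics/s3.png",cv2.resize(f[:,:,::-1],None,fx=3,fy=3,interpolation=cv2.INTER_CUBIC))
```

```text
0.134 [ 0.3  0.2 -0.3] 0.1337
0.131 [-0.9 -0.3 -0.2] 0.1308
0.128 [-0.2 -0.4 -0.3] 0.1278
0.125 [ 0.3 -0.3 -0.3] 0.1247
0.122 [0.4 0.2 0.5] 0.1218
0.119 [ 0.1  0.8 -0.4] 0.1188
0.116 [-0.1  0.4  0.2] 0.1157
0.113 [-0.4  0.1 -0.4] 0.1128
0.11 [ 0.1 -0.3  0.1] 0.1098
0.107 [-0.5  0.2  0.2] 0.1068
0.104 [-0.1  0.8  0.5] 0.1038
0.101 [-0.1  0.5 -0.6] 0.1007
0.098 [-0.3 -0.7  0. ] 0.0977
0.095 [ 1.6 -0.4 -0.1] 0.0947
0.092 [-0.9  0.3  3. ] 0.0924
0.089 [-7.5  0.4 23.4] 0.0922
15.5417
[{'position': [324.5, 232.1], 'confidence': 0.83}]
```

View pics/s3.png

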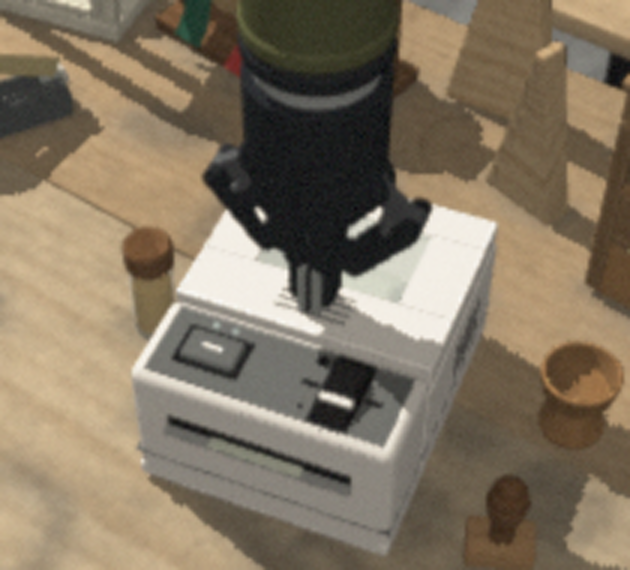

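The cover is now shut: its seam is flush and the pad is at (324.5,232), against (324,230) predicted for 0. Contact came at TCP z≈0.0923 on a surface at 0.106, so the real tip offset puts contact at surface z − 0.0137. I'll use that figure for the wheel, with a force-guarded approach.

Run:
```python
from cell import robot, optics
from fit import *
import cv2
p=[.5564,-.0331,.2258]
robot.move_straight(T(p,[-.007,0,.14]),feed=.2)
xs=-.0705
robot.move_straight(T(p,[xs,-.038,.14]),feed=.2)
d=optics.capture("scene"); print("pad",optics.place_of("cover_pad","scene")[:1])
robot.move_straight(T(p,[xs,-.038,.110]),feed=.1)
z=.110; ok=False
while z>.088:
    z-=.001
    robot.move_straight(T(p,[xs,-.038,z]),feed=.03); f=robot.get_force()
    if f[2]>2.5: print(round(z,4),np.round(f,1))
    if f[2]>5: ok=True; break
print(ok,z,robot.get_clock())
if ok:
    for dx in (.003,.006,.009,.0115):
        robot.move_straight(T(p,[xs+dx,-.038,z]),feed=.03); print(dx,np.round(robot.get_force(),1))
robot.move_straight(T(p,[xs+.0115,-.038,z+.02]),feed=.1)
robot.move_straight(T(p,[-.08,0,.20]),feed=.25)
d=optics.capture("wrist"); f=d["frame"][100:300,150:450]
cv2.imwrite("pics/w3.png",cv2.resize(f[:,:,::-1],None,fx=2,fy=2,interpolation=cv2.INTER_CUBIC))
print(robot.get_clock())
```

```text
pad [{'position': [325.2, 231.2], 'confidence': 0.88}]
0.1 [-0.4  0.3  2.9]
0.099 [-1.2 -0.   8.5]
True 0.09899999999999999 19.8667
0.003 [-0.3  0.4  7.7]
0.006 [1.1 0.6 6.1]
0.009 [0.3 1.5 6.7]
0.0115 [-1.3 -0.   8. ]
21.7833
```

View pics/w3.png

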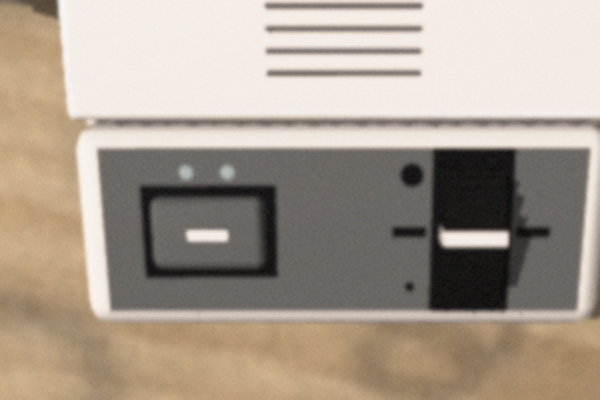

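Run:
```python
from cell import robot, optics
from fit import *
p=[.5564,-.0331,.2258]
d=optics.capture("wrist")
C["wrist"]=(np.array(d["camera_matrix"]),np.array(d["R"]),np.array(d["t"]))
q=lambda L:np.round((proj("wrist",T(p,L))-[150,100])*2,1)
print("lines",q([-.064,-.055,.104]),q([-.064,-.022,.104]))
for a in (-.349,-.2,-.1,0,.1): print(a,q([-.064+.03*np.sin(a),-.038,.084+.03*np.cos(a)]))
```

```text
lines [525.  232.2] [414.5 232.3]
-0.349 [470.5 272.7]
-0.2 [471.7 259.5]
-0.1 [472.4 249.9]
0 [472.9 239.9]
0.1 [473.3 229.6]
```

In that view the index lines are at row 231.5 and the bar is at 238.5. The model gives 232 for the lines and 240 for the bar at angle 0, so the wheel is set. Next is the feed key.

Run:
```python
from cell import robot, optics
from fit import *
import cv2
p=[.5564,-.0331,.2258]
k=lambda z:T(p,[-.064,.04,z])
robot.move_straight(k(.13),feed=.2); robot.move_straight(k(.102),feed=.1)
z=.102
while z>.085:
    z-=.001
    robot.move_straight(k(z),feed=.03); f=robot.get_force(); print(round(z,4),np.round(f,1),round(robot.get_ee_pos()[2],4))
    if f[2]>13: break
robot.pause(.2)
robot.move_straight(k(.13),feed=.1)
robot.move_straight(T(p,[-.08,0,.20]),feed=.25)
d=optics.capture("wrist"); f=d["frame"][100:300,150:450]
cv2.imwrite("pics/w4.png",cv2.resize(f[:,:,::-1],None,fx=2,fy=2,interpolation=cv2.INTER_CUBIC))
print(robot.get_clock())
for l,c in (("cover_pad","scene"),("stamp_a","scene"),("egg_cup","scene"),("oil_vial_a","scene")):
    if l=="cover_pad": optics.capture(c)
    print(l,[q["position"] for q in optics.place_of(l,c)][:1])
```

```text
0.101 [ 0.8 -0.6 -0.5] 0.1015
0.1 [-0.5 -0.3 -0. ] 0.1
0.099 [-0.3  0.3  0.2] 0.0989
0.098 [-0.8  0.2  0.1] 0.0979
0.097 [0.1 0.3 0.4] 0.0969
0.096 [ 0.9 -0.1  0.4] 0.0959
0.095 [ 0.2 -0.3  1.6] 0.0952
0.094 [-0.   0.3  2.5] 0.0941
0.093 [-0.5  0.2  3.8] 0.0931
0.092 [0.4 0.2 3.6] 0.0921
0.091 [-0.   0.7  7. ] 0.0914
0.09 [-3.6 -0.1 14.3] 0.0912
27.1
cover_pad [[323.8, 234.7]]
stamp_a [[382.0, 312.1]]
egg_cup [[409.4, 274.4]]
oil_vial_a [[272.7, 238.3]]
```

View pics/w4.png

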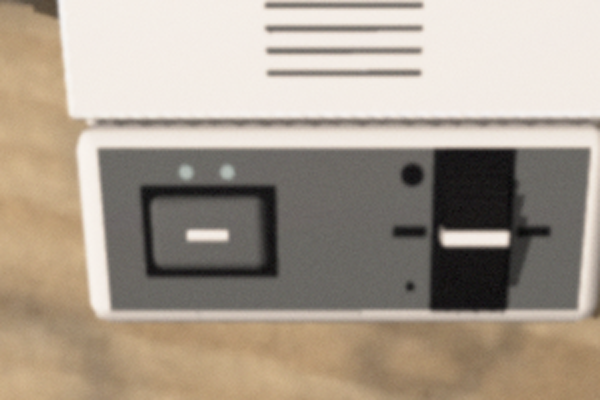

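The key travelled from about 0.0952 to a hard stop at 0.0912 and is up again with its bar at crop (207,235). The wheel bar at (474,238) and the cover seam haven't moved, and the stamp, cup and vial are undisturbed.

```bash
python3 -c "
from cell import robot
print(robot.job_done())"
```

```text
the job is handed in; nothing more can be done
None
```

I shut the cover, rolled the wheel one click to its middle setting, pressed the feed key fully down and let it come up, and handed the job in at about 27 s; no verdict was returned.

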